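Third hand for the wind vane tail

ROBOT

A 6-joint arm with a two-finger parallel gripper is mounted at the origin on the work surface. World frame = base frame: x ahead of the robot, y to its left, z up, the work surface at z = 0. Lengths are in mm, angles in rad, forces in N, time in s.
With the tool pointing down it reaches from about 400 to 925 mm from the base axis. Payload 12.5 kg.
Tool frame: the origin (TCP) lies at the very end of the fingers, on their centre line; the grasp point (between the pads) lies 19 mm behind it (env.grasp_offset is the distance from the TCP to the grasp point, in mm); z points along the fingers, y is the direction in which the jaws open and shut (so a half turn about z gives the same grasp; the last joint's range is limited). The gripper opens to 95 mm and grips with 3 to 60 N. Pads are 20 mm wide; open, the fingers measure 119 mm over their backs; the gripper's body (75 mm by 180 mm) begins 59 mm behind the grasp point.
Start: joints at [1.011, 0.491, 1.559, -0, 1.092, -0.106], TCP at [273.977, 561.768, 214.661] pointing down, gripper open.
Joint ranges: [-3.1, 3.1], [-0.84, 2.19], [0.05, 2.79], [-1.13, 4.28], [0.06, 2.93], [-2.69, 2.69]. Speed limits (rad/s): [2.22, 2.22, 2.79, 3.14, 3.14, 3.14].

INTERFACE

Orientations are given as [roll, pitch, yaw] about the fixed x, y, z axes, in that order (R = Rz(yaw) Ry(pitch) Rx(roll)).
In Python, from cell import env gives the robot as it stands. The module is installed in compiled form; this text tells all that it offers.
- The arm moves only by the shell command python3 -m pendant 'ROWS'. ROWS is JSON, one flat list of numbers, 5 for each row, row after row: the shift along the tool's x, y, z as a fraction of full scale, then the turn about the tool's z as a fraction of full scale, then the gripper's target within -1 to 1 (shut at 1, half-way at 0, fully open at -1). In form: [x, y, z, turn, grip, x, y, z, turn, grip, ...]. A call has 1 to 10 rows; each row shifts and turns the commanded pose from where the row before left it, along the tool's axes as they then stand; what a row does not reach is not made up. Full scale, the value 1, is 0.4 m for a shift and 180 degrees for a turn. A row lasts 1/8 s, in which the tool goes at most 62.5 mm and 10.7 degrees, less where a joint would pass 70% of its speed; a pose out of reach is approached as far as the arm can. A call with a number of a shift or a turn outside -1 to 1 is refused whole. A call with a gripper value outside its range is refused whole. The fingers move at their own pace and stop on an object; the grip force is fixed at half the most. Time passes only in rows, so rows that do not move let the fingers close. It gives the time, the measured TCP pose, the force and the opening at its end, in the units of the state.
- env.state(): the state, without advancing time (a new reading comes with each control period).
- env.read_camera(name): name is "side" or "top" or "wrist"; returns the picture (480x640x3 uint8, red, green, blue); there is no depth.
- env.camera_model(name): a dict with "fx", "fy", "cx", "cy" (pixels), "view" (4x4, takes a point from world to camera coordinates); the wrist camera has in their place "tool_from_camera" (4x4, takes a point from camera to tool coordinates, whose origin is the TCP and whose axes are the flange's). Camera axes: x right, y down, z forward; pixel columns grow to the right and rows downward; lengths in mm; the calibration is good to about 2 mm. A picture is of the moment at which its call begins: read the wrist's pose just before it. camera_model takes no time and is no camera call.
- env.job_done(): hands the job in, once; it reports no verdict.
Trained networks look in the newest picture that a camera, given by its name, has taken for a name from the list of things; names that differ only in an ending like _2 or _b are one class to them, and where a whole thing is asked for, a point or a joint stands for the part that bears it (a point fixed in the world has none). Each returns a list of dicts, best first, with "confidence" (0 to 1); they miss things now and then, are a little off and sometimes report something else, mostly with a low value. They report only what shows in the picture. A call takes as long as a camera call. They do not tell look-alikes from the thing itself.
- env.masks_of(thing, camera): "region" (480x640 bool, what is visible of it).
- env.landmark_of(thing, camera): "xyz" ([x, y, z] in mm, in world coordinates, good to about 4 mm: a listed point, or the origin of a listed thing).
The state is a dict: "t": time; "joints": joint angles; "qvel": joint speeds; "tau": joint torques, N m; "eef_pos": TCP position; "tcp_rot": TCP orientation; "ft_force": force on the tool from outside, world axes, zero at the start; "moment": the same for the moment, N m; "opening": opening from 0.0 (shut) to 1.0 (fully open).
Only numpy, scipy, OpenCV 4.12 (cv2) and the standard library are available. Lean on these libraries where they do the work, as an engineer would, in place of code of your own. Each camera call takes 0.05 s, during which the arm holds its last target.

TASK

Tilt the logger's stiff display lid up to about 60 degrees and leave it standing there so the technician can read it, then pick up the wind vane tail and set its hub down on the jig's bed, front face square and centred against the sprung stop pad. Push it against the pad with a steady force of about 10 newtons, so that the red pointer stays over the green band, never shoving the pad all the way in, and do not put it down or let go: finish while still holding it pressed there for the technician to drive the screws. Leave the funnel, the barometer and the white cup undisturbed.

Things in the scene. Friction and masses are not known exactly. Their poses are not given: they have to be found in the camera images.
- lid (a joint): Angle of the yellow field logger's display lid: 0 = shut (level), grows as its robot-side edge rises, 1.05 = 60 degrees, limit 2.1. The hinge is stiff (about 0.45 N m of friction; about 1 to 4 N at the tab): the lid stays at any angle where it is left.
- lid_tab (a point): Grip point of the black pull tab on the lid's free edge, lid's frame (x to the hinge, y along it, z out of the outer face). Tab 22 mm wide (y), 10 mm thick, sticks out 50 mm; this point is 35 mm out from the edge, 175 mm from the hinge line, shut about 72 mm above the work surface, free space beneath. Pinched across its width, it pivots between the fingers as the lid turns.
- lid_hinge (a point): Middle of the lid's hinge line, 65 mm above the work surface, in the lid's frame (turns with the lid; y along the hinge; the tab's grip point is at x = -175, z = +7 mm). Lid 140 mm deep, 180 mm wide (y), 14 mm thick, on a fixed yellow case 140 x 180 x 60 mm.
- vane_hub (a point): Centre of the dark steel hub of the wind vane tail (loose, 0.15-0.3 kg). Hub 60 mm long (x), 30 wide (y), 40 high (z), upright on its underside, so this point is 20 mm above its support. x points out of the flat front face (30 mm ahead). An upright aluminium fin 4 mm thick trails to 123 mm behind this point, from 12 to 62 mm above the underside.
- jig: Fixed aluminium jig: bed plate 240 mm long (x), 90 wide (y), 12 thick; origin at the centre of its underside, on the work surface. Bare bed at x = -120 to 0 mm, two black lines mark the hub's place. Blue spring housing 60 x 60 mm, top 52 mm above the work surface, at x = 55 to 115 mm, with white, green and yellow bands on top. Push along its +x.
- stop_face (a point): Centre of the face of the black stop pad (56 mm wide, 36 mm high, 20 mm above the bed, 32 mm above the work surface), axes as the jig's; it moves with the pad. At rest it lies over the jig's origin and faces -x of the jig. The hub's front face is pressed against it, so the hub's centre is then 30 mm before it on the -x side.
- stop (a joint): How far the stop pad is pushed in along the jig's +x (m): 0 at rest, end stop at 0.040. Spring of 500 N/m, without preload: 0.020 is 10 N. A red pointer bar carried by the pad shows this over the housing: green band from 0.012 (6 N) to 0.028 (14 N).
- funnel: Grey plastic rain gauge funnel standing spout down on a small foot, 96 mm across, 85 mm high, loose; origin at the centre of its underside.
- barometer: Brass pocket barometer lying flat, 72 mm across, 19 mm thick, loose; origin at the centre of its underside.
- cup: White plastic anemometer cup standing mouth up, 70 mm across, 40 mm high, loose; origin at the centre of its underside.
Not all that is in view belongs to the job. Leave any pink or purple look-alike of the part that bears vane_hub alone.

How it is judged:
By the outcome, as a careful person would: the job done as asked, in the order asked, and still so for the second after the job is handed in, while the arm keeps its last pose, push and grip.
It also fails if it takes over 58 s, if anything falls off the work surface, if the arm or the gripper's body presses on something with over 40 N, if the wrist force passes 120 N, or if a joint passes its speed limit or range.

## Working session

There is one attempt and no reset: what is moved stays moved. The work goes in short steps, Python scripts to look and compute and a shell command to move; the robot and the scene stay as the last step left them, time stands still between calls to the robot, and variables do not carry over. Pictures are saved under pics/ and viewed, and the job is handed in when it is done.

```bash
mkdir -p pics; ls; python3 - <<'E'
from cell import env
import cv2
for c in ["side","top","wrist"]:
    im=env.read_camera(c); cv2.imwrite(f"pics/{c}0.png",im[:,:,::-1])
    
    for th in ["lid_tab","lid_hinge","vane_hub","jig","stop_face","funnel","barometer","cup"]:
        r=env.landmark_of(th,c)
        print(c,th,[(round(d["confidence"],2),[round(float(v)) for v in d["xyz"]]) for d in r])
s=env.state();print(s)
E
```

```text
pics
side lid_tab [(0.78, [458, 313, 90]), (0.59, [574, -97, 32])]
side lid_hinge [(0.88, [615, 394, 65])]
side vane_hub [(0.96, [754, 355, 20]), (0.87, [308, 216, 17]), (0.82, [500, 108, 22]), (0.55, [283, 395, 23])]
side jig [(0.47, [576, -100, 32]), (0.19, [658, -326, 3])]
side stop_face [(0.84, [577, -96, 32])]
side funnel [(0.73, [440, -307, 0])]
side barometer [(0.67, [679, 115, -1])]
side cup [(0.94, [662, -326, 2])]
top lid_tab [(0.69, [459, 312, 91])]
top lid_hinge [(0.77, [614, 394, 60])]
top vane_hub [(0.91, [751, 361, 19]), (0.85, [310, 222, 16]), (0.66, [282, 392, 20])]
top jig [(0.76, [575, -93, 1])]
top stop_face [(0.78, [580, -94, 29]), (0.24, [681, 120, -5])]
top funnel [(0.58, [446, -315, 1])]
top barometer [(0.72, [684, 119, -2])]
top cup [(0.86, [662, -325, 1])]
wrist lid_tab []
wrist lid_hinge []
wrist vane_hub [(0.88, [279, 399, 22])]
wrist jig []
wrist stop_face []
wrist funnel []
wrist barometer []
wrist cup []
{'t': 1.35, 'joints': array([ 1.01141489e+00,  4.90896189e-01,  1.55888861e+00, -7.34802589e-07,
        1.09171477e+00, -1.05590735e-01]), 'qvel': array([ 9.77922843e-04,  6.39154033e-04, -4.73216719e-04,  1.13323282e-03,
       -3.72254537e-05,  3.69847079e-04]), 'tau': array([ 1.07010743e-03, -6.12458754e+01, -2.58431411e+01,  6.94267033e-02,
        4.44031775e-02, -1.02982668e-05]), 'eef_pos': array([273.96950512, 561.77350286, 214.66723925]), 'tcp_rot': array([3.14150016e+00, 1.04585099e-05, 2.68780229e+00]), 'ft_force': array([ 0.34343318, -0.27671851,  0.45051293]), 'moment': array([-0.01133522, -0.05072174, -0.03584146]), 'opening': 0.9989638163090141}
```

View pics/top0.png

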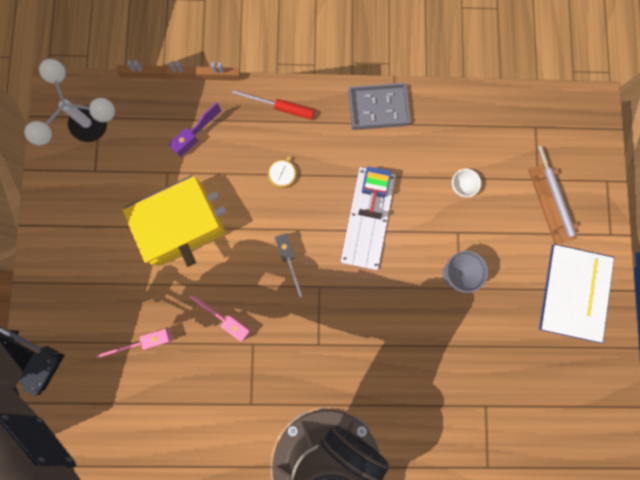

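View pics/side0.png

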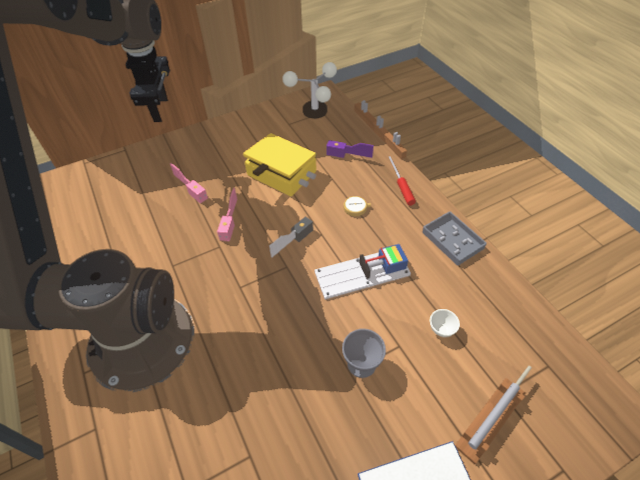

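View pics/wrist0.png

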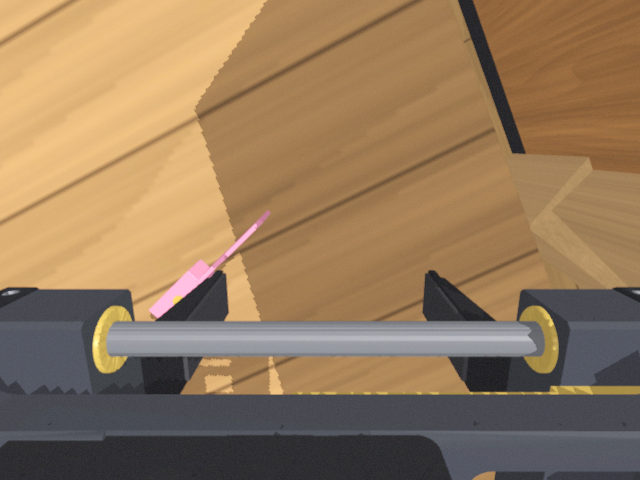

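```bash
python3 - <<'E'
import cv2,numpy as np
t=cv2.imread("pics/top0.png");s=cv2.imread("pics/side0.png")
def c(im,x,y,w,h,f): return cv2.resize(im[y:y+h,x:x+w],None,fx=f,fy=f,interpolation=cv2.INTER_CUBIC)
a=c(t,260,220,60,90,5);b=c(t,330,155,80,120,3.75)
cv2.imwrite("pics/c1.png",np.hstack([a,b]))
a=c(s,260,210,60,60,6);b=c(s,310,235,110,70,4);
cv2.imwrite("pics/c2.png",np.hstack([a,cv2.copyMakeBorder(b,0,80,0,0,cv2.BORDER_CONSTANT)]))
a=c(t,115,170,120,110,3.2);b=c(s,235,125,90,85,4.15)
b=cv2.resize(b,(380,352));cv2.imwrite("pics/c3.png",np.hstack([cv2.resize(a,(384,352)),b]))
E
```

```text
(no output)
```

View pics/c1.png

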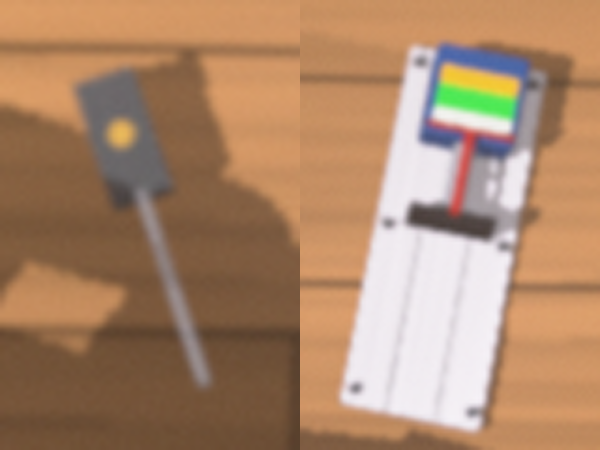

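View pics/c2.png

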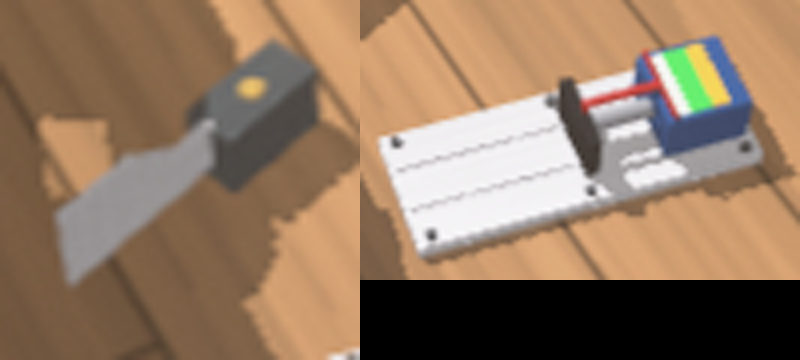

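View pics/c3.png

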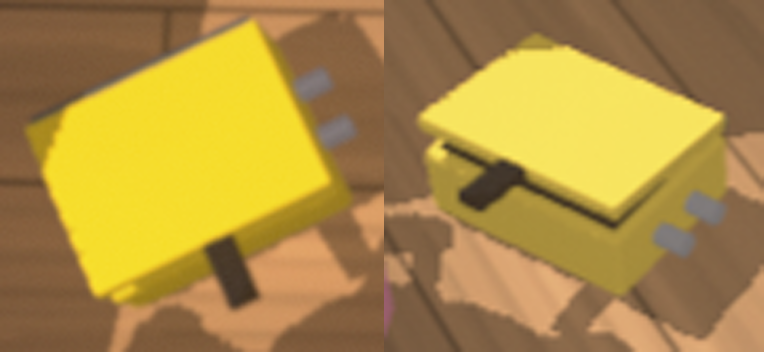

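```bash
cat > h.py <<'E'
import numpy as np
from cell import env
def proj(c,P):
    m=env.camera_model(c);V=np.array(m["view"]);p=V@np.r_[P,1]
    return np.array([m["fx"]*p[0]/p[2]+m["cx"],m["fy"]*p[1]/p[2]+m["cy"]])
def unproj(c,uv,z):
    m=env.camera_model(c);V=np.array(m["view"]);R=V[:3,:3];o=-R.T@V[:3,3]
    d=R.T@np.array([(uv[0]-m["cx"])/m["fx"],(uv[1]-m["cy"])/m["fy"],1])
    return o+d*(z-o[2])/d[2]
def wunproj(uv,z,s):
    from scipy.spatial.transform import Rotation as Ro
    m=env.camera_model("wrist");T=np.array(m["tool_from_camera"])
    W=np.eye(4);W[:3,:3]=Ro.from_euler("xyz",s["tcp_rot"]).as_matrix();W[:3,3]=s["eef_pos"]
    A=W@T;o=A[:3,3];d=A[:3,:3]@np.array([(uv[0]-m["cx"])/m["fx"],(uv[1]-m["cy"])/m["fy"],1])
    return o+d*(z-o[2])/d[2]
E
python3 - <<'E'
from h import *
T=lambda x,y:(330+(x-300)/3.75-.37,155+y/3.75-.37)
H=lambda x,y:(260+x/5-.4,220+y/5-.4)
j=[unproj("top",T(*p),12) for p in [(342,405),(482,430),(410,45),(545,72)]]
print(np.round(j))
c=sum(j)/4; d=(j[2]+j[3]-j[0]-j[1]);print("jig",c,np.degrees(np.arctan2(d[1],d[0])), np.linalg.norm(d)/2, np.linalg.norm(j[0]-j[1]))
print("dot",unproj("top",H(121,133),40)[:2], unproj("side",(260+251/6-.4,210+88/6-.4),40)[:2])
a=unproj("top",H(140,190),58);b=unproj("top",H(205,385),60);d=a-b;print("fin yaw",np.degrees(np.arctan2(d[1],d[0])))
a=unproj("top",H(80,87),40);b=unproj("top",H(133,67),40);d=a-b;print("front edge",np.degrees(np.arctan2(d[1],d[0]))-90,np.linalg.norm(d))
S=lambda x,y:(310+(x-360)/4-.4,235+y/4-.4)
js=[unproj("side",S(*p),12) for p in [(380,140),(420,250)]];print(np.round(js))
# lid: top edge lines
L=lambda x,y:(115+x/3.2-.37,170+y/3.2-.37)
for z in (65,75,85,95):
  a=unproj("top",L(95,297),z);b=unproj("top",L(332,182),z);d=a-b
  t=unproj("top",L(245,302),z);t0=unproj("top",L(218,242),z);e=t0-t
  print(z,np.degrees(np.arctan2(d[1],d[0]))-90,np.linalg.norm(d),"tab",t,t0,np.degrees(np.arctan2(e[1],e[0])))
E
```

```text
[[ 466.  -29.   12.]
 [ 451. -119.   12.]
 [ 704.  -72.   12.]
 [ 688. -161.   12.]]
jig [577.30368987 -94.95143412  12.        ] -10.13736925704745 241.13690209075094 90.98409793088393
dot [499.99100667 106.92185058] [499.88591046 106.80368392]
fin yaw 19.626279183473265
front edge 21.93787225109648 26.55472528613692
[[ 469.  -30.   12.]
 [ 451. -118.   12.]]
65 27.59140335690998 184.24343532755265 tab [452.77787054 314.34330904  65.        ] [495.38043843 335.59703354  65.        ] 26.513858539515752
75 27.591403356910007 182.65006456301307 tab [451.90542315 311.95005014  75.        ] [494.13955628 333.01996856  75.        ] 26.51385853951575
85 27.59140335690998 181.05669379847347 tab [451.03297576 309.55679123  85.        ] [492.89867413 330.44290357  85.        ] 26.513858539515684
95 27.59140335690998 179.46332303393393 tab [450.16052838 307.16353233  95.        ] [491.65779198 327.86583859  95.        ] 26.513858539515713
```

```bash
python3 -m pendant '[0,0,0,-0.0494,-1, 0,0,0,-0.0494,-1, 0,0,0,-0.0494,-1, 0,0,0,-0.0494,-1, 0,0,0,-0.0494,-1, 0,0,0,-0.0494,-1]'; cat >> h.py <<'E'
from scipy.spatial.transform import Rotation as Ro
def delta(P,yaw=None):
    s=env.state();R=Ro.from_euler("xyz",s["tcp_rot"]).as_matrix()
    d=R.T@(np.array(P)-s["eef_pos"])
    print("t",round(s["t"],2),"tool shift mm",np.round(d,1),"frac",np.round(d/400,4),"pos",np.round(s["eef_pos"],1),"yaw",round(np.degrees(s["tcp_rot"][2]),2),"F",np.round(s["ft_force"],1),"open",round(s["opening"],3))
    if yaw is not None: print("turn frac",round(-(((yaw-np.degrees(s["tcp_rot"][2]))+180)%360-180)/180,4))
E
python3 -c "
from h import *
delta([459,313.5,214.7],207.3)"
```

```text
t: 2.1
eef_pos: [274.0, 561.8, 214.7]
tcp_rot: [3.142, 0.0, -2.659]
ft_force: [-0.1, 0.2, 0.3]
opening: 1.001
t 2.1 tool shift mm [ -48.7 -305.8   -0. ] frac [-1.218e-01 -7.645e-01 -1.000e-04] pos [274.  561.8 214.7] yaw -152.35 F [-0.1  0.2  0.3] open 1.001
turn frac 0.0019
```

```bash
python3 -m pendant '[-0.0122,-0.0765,0,0,-1,-0.0122,-0.0765,0,0,-1,-0.0122,-0.0765,0,0,-1,-0.0122,-0.0765,0,0,-1,-0.0122,-0.0765,0,0,-1,-0.0122,-0.0765,0,0,-1,-0.0122,-0.0765,0,0,-1,-0.0122,-0.0765,0,0,-1,-0.0122,-0.0765,0,0,-1,-0.0122,-0.0765,0,0,-1]'
python3 - <<'E'
from h import *
import cv2
env.state()
delta([459,313.5,71])
im=env.read_camera("wrist");cv2.imwrite("pics/w1.png",im[:,:,::-1])
for n in ("lid_tab","lid_hinge"):print(n,env.landmark_of(n,"wrist"))
E
```

```text
t: 3.35
eef_pos: [458.5, 311.6, 214.8]
tcp_rot: [3.142, 0.0, -2.664]
ft_force: [0.7, -0.3, -0.1]
opening: 0.997
t 3.35 tool shift mm [ -1.3   1.5 143.8] frac [-0.0033  0.0037  0.3594] pos [458.5 311.6 214.8] yaw -152.65 F [ 0.7 -0.3 -0.1] open 0.997
lid_tab [{'xyz': [464.0, 314.1, 92.2], 'confidence': 0.88}]
lid_hinge [{'xyz': [616.7, 395.7, 66.8], 'confidence': 0.71}, {'xyz': [499.0, 107.5, 18.5], 'confidence': 0.32}]
```

View pics/w1.png

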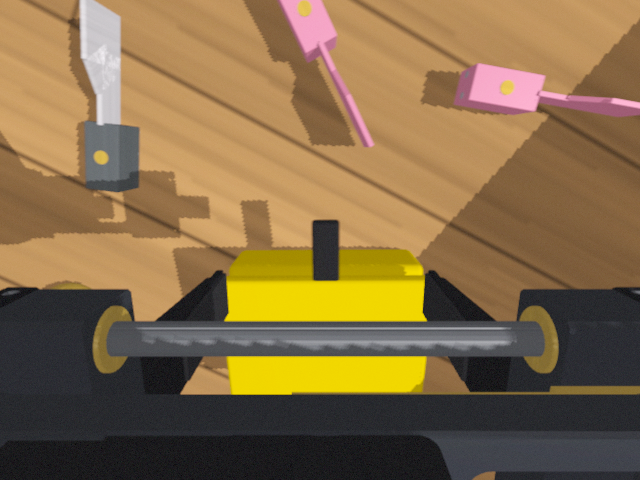

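```bash
python3 -m pendant '[-0.008,0.0025,0.05,0,-1,0,0,0.07,0,-1,0,0,0.07,0,-1,0,0,0.07,0,-1,0,0,0.06,0,-1,0,0,0.037,0,-1,0,0,0,0,1,0,0,0,0,1,0,0,0,0,1,0,0,0,0,1]'
python3 - <<'E'
from h import *
import cv2
delta([459,313.5,71])
im=env.read_camera("wrist");cv2.imwrite("pics/w2.png",im[:,:,::-1])
im=env.read_camera("side");cv2.imwrite("pics/s2.png",cv2.resize(im[80:280,180:440,::-1],None,fx=3,fy=3))
E
```

```text
t: 4.75
eef_pos: [460.5, 314.9, 72.4]
tcp_rot: [3.142, 0.001, -2.664]
ft_force: [-0.1, -0.2, 1.1]
opening: 0.636
t 4.75 tool shift mm [ 2.  -0.5  1.4] frac [ 0.0049 -0.0013  0.0035] pos [460.5 314.9  72.4] yaw -152.65 F [-0.1 -0.2  1.1] open 0.636
```

View pics/s2.png

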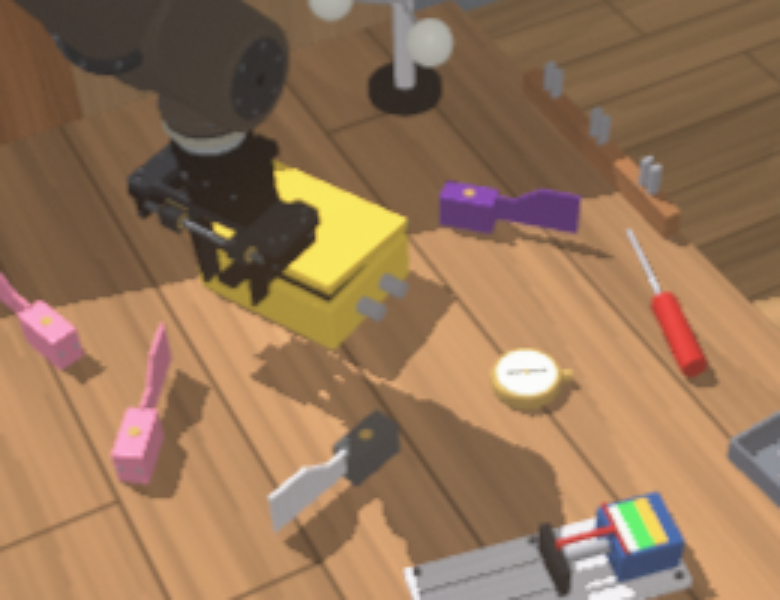

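View pics/w2.png

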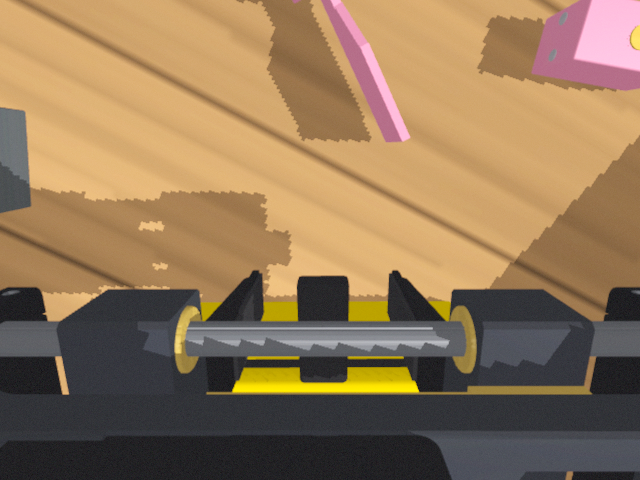

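```bash
python3 -m pendant '[0,0,0,0,1,0,0,0,0,1,0,0,0,0,1,0,0,0,0,1,0,0,0,0,1,0,0,0,0,1,0,0,0,0,1]'
python3 - <<'E'
from h import *
delta([459,313.5,71])
th0=0.107
g=lambda t:np.array([-175*np.cos(t)+7*np.sin(t),175*np.sin(t)+7*np.cos(t)])
ts=np.linspace(th0,1.055,19)
p=np.array([g(t) for t in ts]);d=np.diff(p,axis=0)
print(p[0],p[-1])
print(np.round(np.c_[-d[:,0],-d[:,1]]/400,4).tolist())
E
```

```text
t: 5.72
eef_pos: [460.7, 314.0, 71.8]
tcp_rot: [-3.141, -0.0, -2.664]
ft_force: [2.7, -7.5, 0.2]
opening: 0.228
t 5.72 tool shift mm [1.7 0.4 0.8] frac [0.0043 0.001  0.002 ] pos [460.7 314.   71.8] yaw -152.63 F [ 2.7 -7.5  0.2] open 0.228
[-173.25159632   25.64925674] [-80.22555119 155.68513396]
[[-0.004, -0.0227], [-0.0052, -0.0225], [-0.0063, -0.0222], [-0.0075, -0.0218], [-0.0086, -0.0214], [-0.0098, -0.0209], [-0.0108, -0.0204], [-0.0119, -0.0198], [-0.0129, -0.0191], [-0.0139, -0.0184], [-0.0149, -0.0176], [-0.0158, -0.0168], [-0.0166, -0.016], [-0.0174, -0.0151], [-0.0182, -0.0141], [-0.0189, -0.0132], [-0.0196, -0.0121], [-0.0202, -0.0111]]
```

```bash
python3 -m pendant '[-0.004,0,-0.0227,0,1,-0.0052,0,-0.0225,0,1,-0.0063,0,-0.0222,0,1,-0.0075,0,-0.0218,0,1,-0.0086,0,-0.0214,0,1,-0.0098,0,-0.0209,0,1,-0.0108,0,-0.0204,0,1,-0.0119,0,-0.0198,0,1,-0.0129,0,-0.0191,0,1]'
```

```text
t: 6.85
eef_pos: [487.6, 328.0, 147.5]
tcp_rot: [-3.14, -0.002, -2.664]
ft_force: [3.7, -4.4, -7.1]
opening: 0.228
```

```bash
python3 -m pendant '[-0.0139,0,-0.0184,0,1,-0.0149,0,-0.0176,0,1,-0.0158,0,-0.0168,0,1,-0.0166,0,-0.016,0,1,-0.0174,0,-0.0151,0,1,-0.0182,0,-0.0141,0,1,-0.0189,0,-0.0132,0,1,-0.0196,0,-0.0121,0,1,-0.0202,0,-0.0111,0,1,0,0,0,0,1]'
python3 - <<'E'
from h import *
import cv2
s=env.state()
gp=s["eef_pos"]+[0,0,19]; print(gp, s["ft_force"],s["opening"])
im=env.read_camera("side");cv2.imwrite("pics/s3.png",cv2.resize(im[80:280,180:440,::-1],None,fx=3,fy=3))
for c in ("side","top"):print(env.landmark_of("lid_tab",c))
E
```

```text
t: 8.1
eef_pos: [543.3, 357.1, 201.6]
tcp_rot: [-3.141, -0.0, -2.664]
ft_force: [5.7, -3.1, -4.8]
opening: 0.229
[543.32678037 357.13561535 220.57245052] [ 5.6855411  -3.10333965 -4.80541996] 0.2293209216324989
[{'xyz': [534.8, 347.7, 215.3], 'confidence': 0.7}]
[{'xyz': [458.9, 312.0, 91.1], 'confidence': 0.69}]
```

View pics/s3.png

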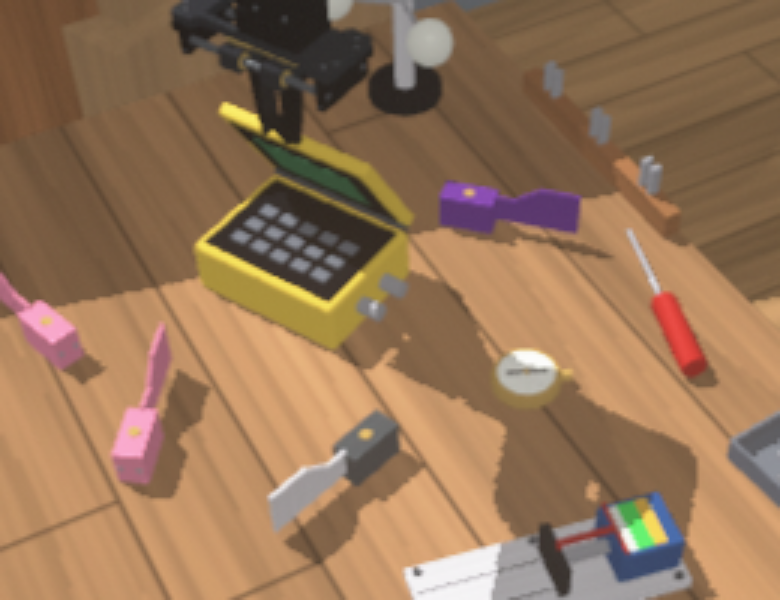

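```bash
python3 -m pendant '[0,0,0,0,-1,0,0,0,0,-1,0,0,0,0,-1,0,0,0,0,-1,0,0,-0.03,0,-1,0,0,-0.06,0,-1,0,0,-0.08,0,-1,0,0,-0.03,0,-1]'
python3 - <<'E'
from h import *
import cv2
im=env.read_camera("side");cv2.imwrite("pics/s4.png",cv2.resize(im[80:280,180:440,::-1],None,fx=3,fy=3))
im2=env.read_camera("top");cv2.imwrite("pics/t4.png",cv2.resize(im2[120:320,60:340,::-1],None,fx=2.8,fy=2.8))
for c in ("side","top"):print(env.landmark_of("lid_tab",c),env.landmark_of("vane_hub",c)[:4])
# predicted tab grip and edge for angles
h=np.array([614.5,394,65]);y=np.radians(27.4);X=np.array([np.cos(y),np.sin(y),0]);Y=np.array([-np.sin(y),np.cos(y),0])
for a in (50,55,60,65,70):
  t=np.radians(a);f=lambda r,w,z:h+X*(-r*np.cos(t)+z*np.sin(t))+np.array([0,0,r*np.sin(t)+z*np.cos(t)])+Y*w
  print(a,"tip",proj("side",f(190,0,7)).round(1),"corn",proj("side",f(140,90,0)).round(1),proj("side",f(140,-90,0)).round(1),"top tip",proj("top",f(190,0,7)).round(1))
E
```

```text
t: 9.25
eef_pos: [543.3, 357.8, 284.5]
tcp_rot: [3.142, 0.003, -2.664]
ft_force: [-0.4, 0.2, -0.5]
opening: 0.98
[{'xyz': [534.4, 351.8, 216.5], 'confidence': 0.62}] [{'xyz': [754.3, 354.2, 20.6], 'confidence': 0.96}, {'xyz': [287.1, 397.0, 22.7], 'confidence': 0.9}, {'xyz': [495.8, 107.7, 22.0], 'confidence': 0.69}, {'xyz': [304.1, 216.9, 16.6], 'confidence': 0.64}]
[{'xyz': [538.8, 352.1, 221.5], 'confidence': 0.87}] [{'xyz': [308.4, 219.5, 16.9], 'confidence': 0.87}, {'xyz': [493.9, 106.2, 18.1], 'confidence': 0.84}, {'xyz': [752.2, 358.9, 19.6], 'confidence': 0.64}]
50 tip [264.6 127.1] corn [248.2 123.4] [296.9 145.3] top tip [161.8 228. ]
55 tip [267.2 121.8] corn [249.9 119.7] [298.8 141.4] top tip [157.5 221.1]
60 tip [270.1 116.7] corn [251.8 116.1] [300.8 137.6] top tip [153.2 214. ]
65 tip [273.1 111.8] corn [253.9 112.6] [302.9 133.9] top tip [148.9 206.5]
70 tip [276.3 107.3] corn [256.1 109.4] [305.1 130.5] top tip [144.7 198.9]
```

View pics/s4.png

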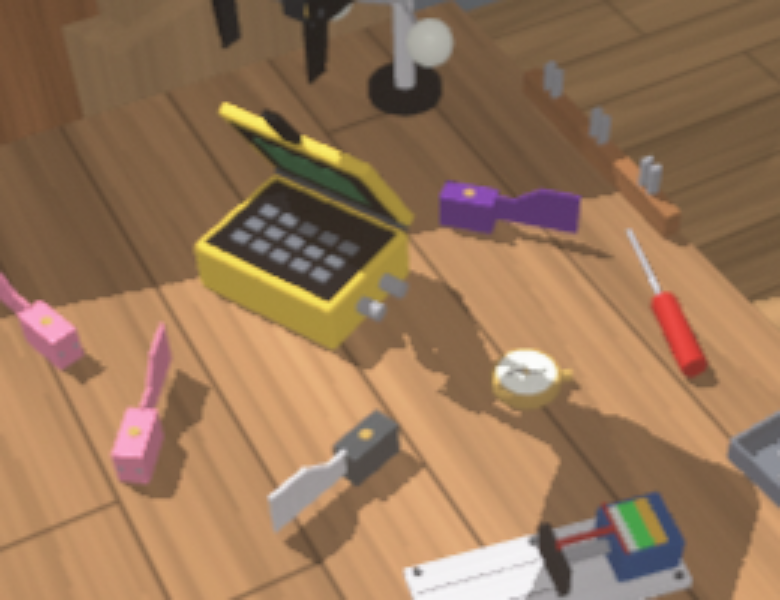

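View pics/t4.png

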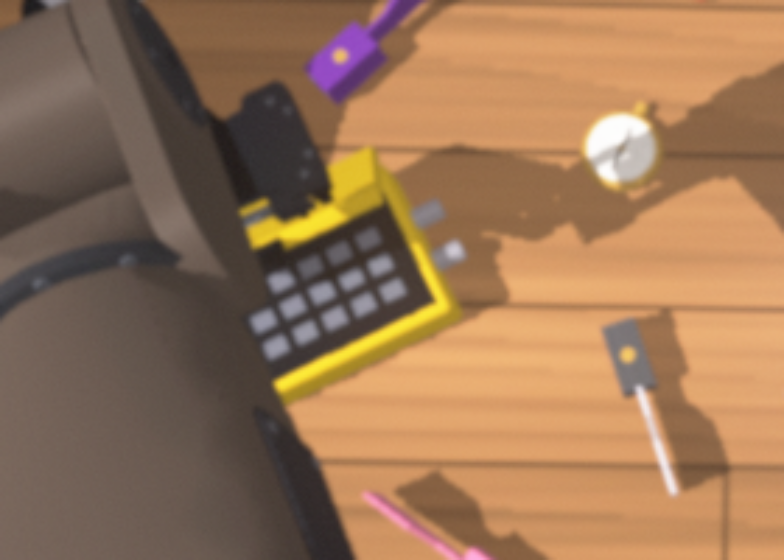

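```bash
python3 - <<'E'
from h import *
delta([500,107,284],200)
E
```

```text
t 9.55 tool shift mm [ 152.8 -202.8   -3. ] frac [ 0.3821 -0.5069 -0.0076] pos [542.6 357.3 280.7] yaw -152.65 F [ 0.1  0.5 -0.2] open 1.001
turn frac 0.0408
```

```bash
python3 -m pendant '[0.048,-0.0634,0,0,-1,0.048,-0.0634,0,0,-1,0.048,-0.0634,0,0,-1,0.048,-0.0634,0,0,-1,0.048,-0.0634,0,0,-1,0.048,-0.0634,0,0,-1,0.048,-0.0634,0,0,-1,0.048,-0.0634,0,0,-1,0,0,0,0.041,-1,0,0,0.1,0,-1]'
python3 -m pendant '[0,0,0.12,0,-1,0,0,0.12,0,-1,0,0,0,0,-1]'
python3 - <<'E'
from h import *
import cv2
delta([500,107,150],200)
im=env.read_camera("wrist");cv2.imwrite("pics/w5.png",im[:,:,::-1])
print(env.landmark_of("vane_hub","wrist"))
E
```

```text
t: 10.8
eef_pos: [500.7, 106.3, 242.7]
tcp_rot: [-3.141, 0.004, -2.796]
ft_force: [1.0, -0.0, -0.7]
opening: 0.996
t: 11.18
eef_pos: [498.0, 106.5, 143.2]
tcp_rot: [3.14, -0.007, -2.793]
ft_force: [-0.3, -0.0, 0.6]
opening: 1.0
t 11.18 tool shift mm [-2.  -0.2 -6.8] frac [-0.005  -0.0006 -0.017 ] pos [498.  106.5 143.2] yaw -160.03 F [-0.3 -0.   0.6] open 1.0
turn frac -0.0002
[{'xyz': [499.8, 109.2, 19.3], 'confidence': 0.79}, {'xyz': [305.8, 217.1, 18.8], 'confidence': 0.64}]
```

View pics/w5.png

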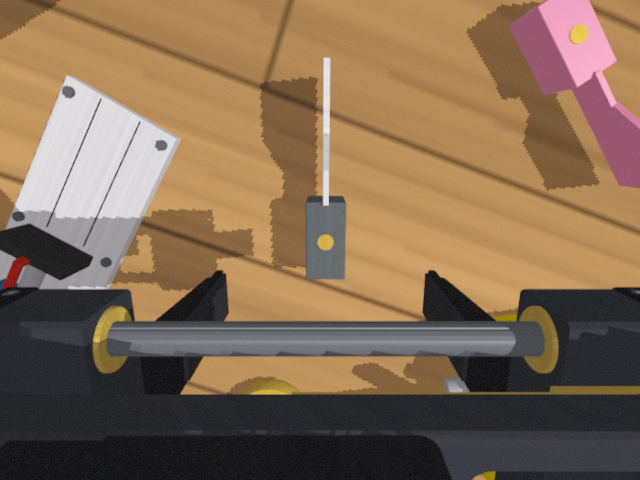

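```bash
python3 - <<'E'
from h import *
import cv2
im=cv2.imread("pics/w5.png");cv2.imwrite("pics/w5c.png",cv2.resize(im[40:300,220:430],None,fx=2.3,fy=2.3))
s=env.state()
s["tcp_rot"]=np.array([np.pi,0,s["tcp_rot"][2]])
print("dot",wunproj((325.5,242),40,s))
def yaw(a,b,z,z2=None):
    d=wunproj(b,z if z2 is None else z2,s)-wunproj(a,z,s);return np.degrees(np.arctan2(d[1],d[0]))
print("fin",yaw((326.5,58),(325.5,190),62),"hub edges",yaw((307,203),(306.5,278),40),yaw((345,203),(344.5,278),40))
print("jig",yaw((100,98),(47,227),12),yaw((140,122),(85,247),12),yaw((67,76),(17,215),12),yaw((180,140),(105,288),12))
print([wunproj(p,12,s).round(1) for p in [(67,76),(180,140)]])
delta([500,107,10],199.6)
E
```

```text
dot [502.0302313  108.11831448  40.        ]
fin 19.535894943168476 hub edges 18.890197666080056 20.330651819448025
jig -10.389700532786541 -10.287213254450755 -9.20947538671933 -11.862977969002253
[array([ 453.7, -117. ,   12. ]), array([470. , -25.2,  12. ])]
t 11.28 tool shift mm [ -0.    0.2 136.6] frac [-0.      0.0006  0.3416] pos [500.1 106.8 146.6] yaw -160.03 F [ 0.5 -0.2  0.5] open 0.999
turn frac 0.0021
```

View pics/w5c.png

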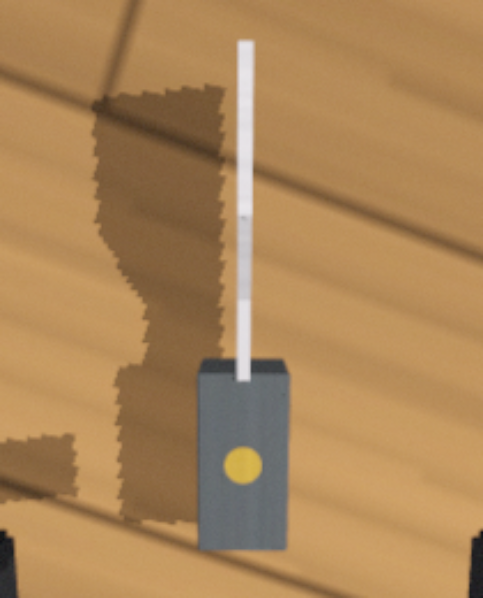

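```bash
python3 -m pendant '[0,0,0.07,0.0018,-1,0,0,0.07,0,-1,0,0,0.07,0,-1,0,0,0.06,0,-1,0,0,0.045,0,-1,0,0,0.029,0,-1,0,0,0,0,1,0,0,0,0,1,0,0,0,0,1,0,0,0,0,1]'
python3 -m pendant '[0,0,0,0,1,0,0,0,0,1,0,0,0,0,1,0,0,0,0,1,0,0,0,0,1,0,0,0,0,1,0,0,0,0,1]'
```

```text
t: 12.52
eef_pos: [499.9, 106.7, 8.7]
tcp_rot: [-3.141, 0.001, -2.799]
ft_force: [-0.9, -0.8, 0.3]
opening: 0.636
t: 13.4
eef_pos: [499.7, 106.8, 8.3]
tcp_rot: [3.141, 0.0, -2.799]
ft_force: [0.8, 0.9, 0.0]
opening: 0.313
```

```bash
python3 -m pendant '[0,0,-0.04,0,1,0,0,-0.08,0,1,0,0,-0.08,0,1,0,0,-0.03,0,1,0,0,0,0,1]'
python3 - <<'E'
from h import *
import cv2
delta([520,-85,101],169.8)
im=env.read_camera("wrist");cv2.imwrite("pics/w6.png",im[:,:,::-1])
print(env.landmark_of("vane_hub","wrist"))
im=env.read_camera("side");cv2.imwrite("pics/s6.png",cv2.resize(im[120:320,200:460,::-1],None,fx=3,fy=3))
E
```

```text
t: 14.02
eef_pos: [499.8, 106.7, 100.9]
tcp_rot: [-3.141, 0.001, -2.799]
ft_force: [-0.3, -0.5, -2.8]
opening: 0.315
t 14.03 tool shift mm [ 4.540e+01 -1.873e+02 -1.000e-01] frac [ 1.136e-01 -4.683e-01 -3.000e-04] pos [499.8 106.7 100.9] yaw -160.35 F [-0.3 -0.5 -2.8] open 0.315
turn frac 0.1658
[{'xyz': [497.5, 109.2, 109.7], 'confidence': 0.77}, {'xyz': [311.0, 219.6, 20.2], 'confidence': 0.66}]
```

View pics/w6.png

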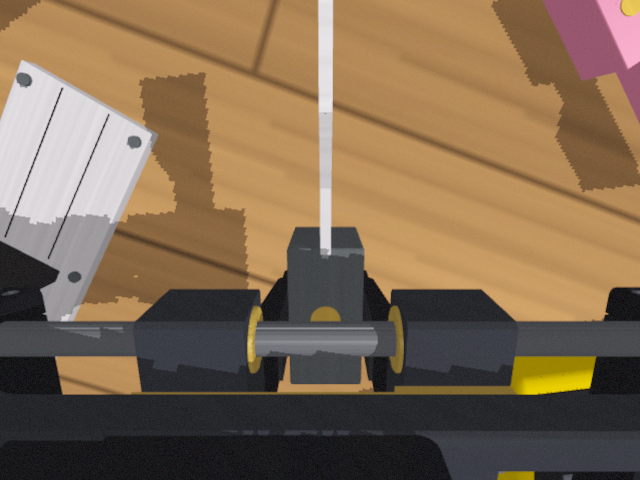

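View pics/s6.png

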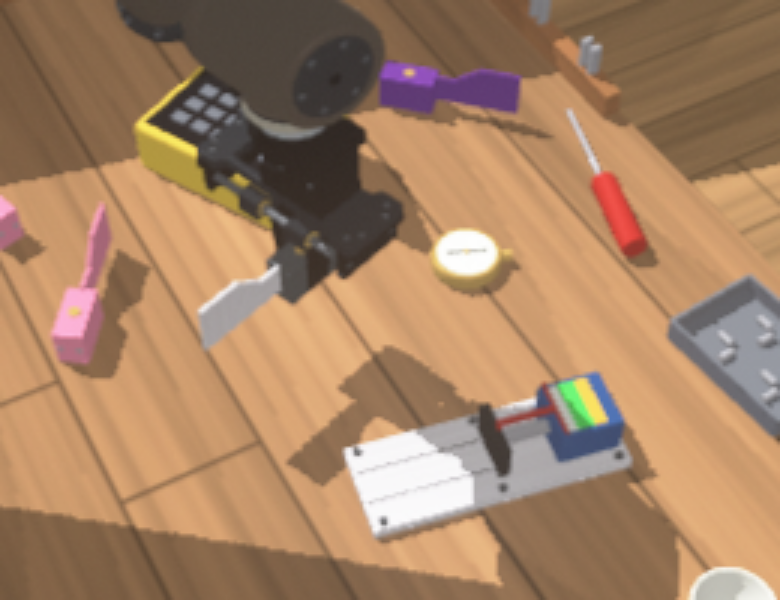

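```bash
python3 - <<'E'
from h import *
s=env.state();s["tcp_rot"]=np.array([np.pi,0,s["tcp_rot"][2]]);R=Ro.from_euler("xyz",s["tcp_rot"]).as_matrix()
for p in [(326,250),(290,250),(362,250),(326,383)]:
  print(p,(R.T@(wunproj(p,132.6,s)-s["eef_pos"])).round(1))
# fin line yaw relative tool
a=R.T@(wunproj((325.5,245),155,s)-s["eef_pos"]);b=R.T@(wunproj((326,5),155,s)-s["eef_pos"]);print(a,b)
j=np.radians(-10.2);X=np.array([np.cos(j),np.sin(j)]);Y=np.array([-X[1],X[0]])
o=np.array([577.3,-95]);
for q in (-80,-50,-30,-10): print(q,o+X*q)
E
```

```text
(326, 250) [ 30.9   0.6 -33.2]
(290, 250) [ 30.9 -13.2 -33.2]
(362, 250) [ 30.9  14.3 -33.2]
(326, 383) [-27.1   0.6 -33.2]
[ 38.8586036    0.32161817 -55.61489372] [106.77669334   0.45892983 -55.61489372]
-80 [498.56435136 -80.83322077]
-50 [528.0902196  -86.14576298]
-30 [547.77413176 -89.68745779]
-10 [567.45804392 -93.2291526 ]
```

```bash
python3 -m pendant '[0,0,0,0.0415,1,0,0,0,0.0415,1,0,0,0,0.0415,1,0,0,0,0.0413,1,-0.0199,-0.077,0,0,1,-0.0199,-0.077,0,0,1,-0.0199,-0.077,0,0,1,-0.0199,-0.077,0,0,1,-0.0199,-0.077,0,0,1,-0.0199,-0.077,0,0,1]'
python3 -m pendant '[0,0,0.05,0,1,0,0,0.025,0,1,0,0,0,0,1]'
python3 - <<'E'
from h import *
import cv2
delta([514,-83.5,60],169.8)
im=env.read_camera("wrist");cv2.imwrite("pics/w7.png",im[:,:,::-1])
im=env.read_camera("side");cv2.imwrite("pics/s7.png",cv2.resize(im[180:340,280:460,::-1],None,fx=3.6,fy=3.6))
im=env.read_camera("top");cv2.imwrite("pics/t7.png",cv2.resize(im[140:300,300:430,::-1],None,fx=3.6,fy=3.6))
E
```

```text
t: 15.42
eef_pos: [513.6, -84.6, 99.2]
tcp_rot: [3.141, -0.002, 2.964]
ft_force: [-0.6, -0.3, -3.1]
opening: 0.314
t: 15.8
eef_pos: [513.4, -83.2, 69.2]
tcp_rot: [3.141, -0.002, 2.964]
ft_force: [0.8, 0.7, -3.1]
opening: 0.318
t 15.8 tool shift mm [-0.7 -0.2  9.2] frac [-0.0016 -0.0006  0.023 ] pos [513.4 -83.2  69.2] yaw 169.82 F [ 0.8  0.7 -3.1] open 0.318
turn frac 0.0001
```

View pics/w7.png

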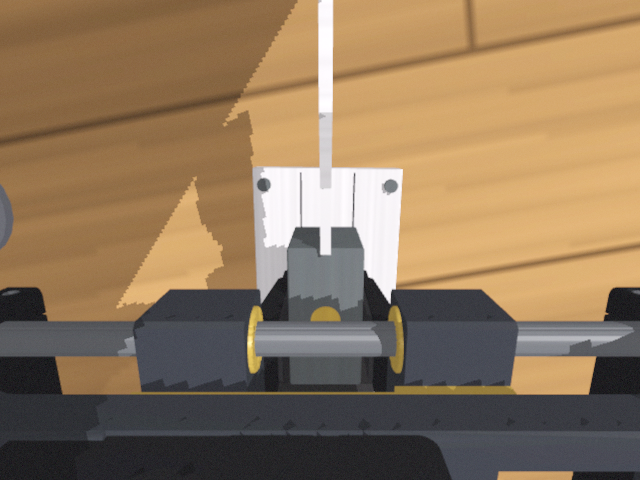

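View pics/s7.png

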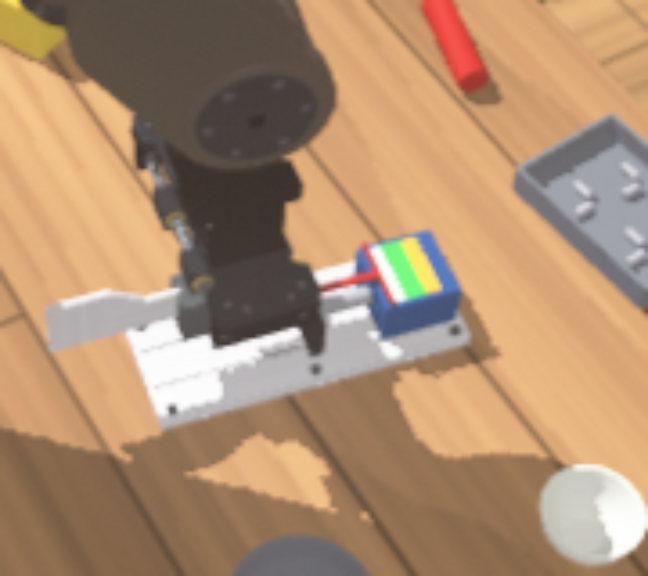

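View pics/t7.png

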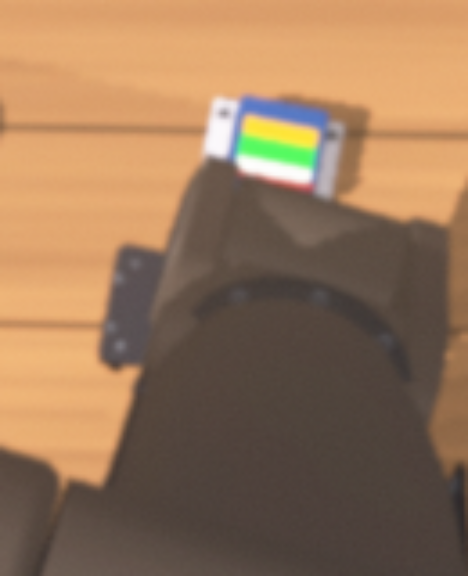

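```bash
python3 - <<'E'
from h import *
import cv2
im=cv2.imread("pics/w7.png");cv2.imwrite("pics/w7c.png",cv2.resize(im[150:300,230:430],None,fx=4,fy=4))
s=env.state();s["tcp_rot"]=np.array([np.pi,0,s["tcp_rot"][2]]);R=Ro.from_euler("xyz",s["tcp_rot"]).as_matrix()
for p in [(254,168),(402,168),(301,173),(354,173),(301,220),(353.5,220),(264,185),(390.5,186)]:
  print(p,(R.T@(wunproj(p,12,s)-s["eef_pos"])).round(1))
E
```

```text
(254, 168) [ 56.3 -42.6  58.6]
(402, 168) [56.3 46.4 58.6]
(301, 173) [ 53.3 -14.4  58.6]
(354, 173) [53.3 17.6 58.6]
(301, 220) [ 24.5 -14.9  58.6]
(353.5, 220) [24.5 17.8 58.6]
(264, 185) [ 46.1 -37.   58.6]
(390.5, 186) [45.5 39.9 58.6]
```

View pics/w7c.png

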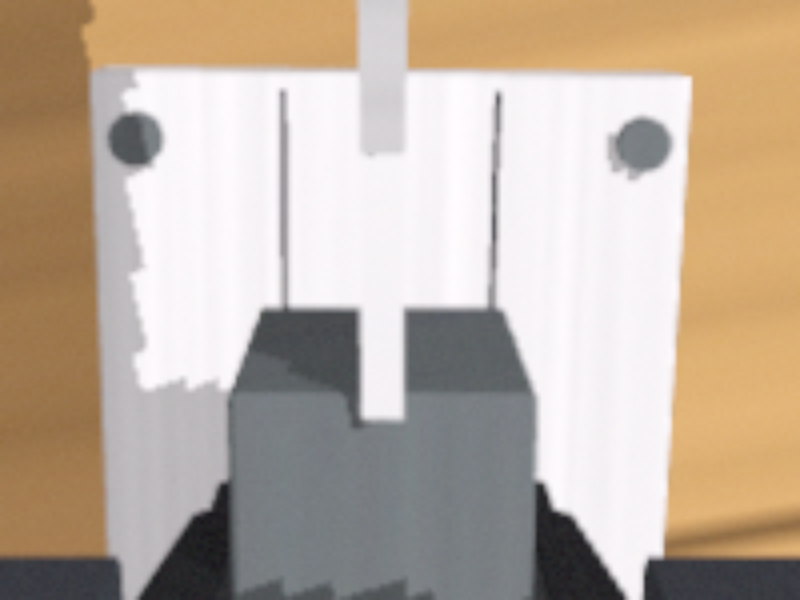

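```bash
python3 - <<'E'
from h import *
import cv2
g=cv2.cvtColor(cv2.imread("pics/w7.png"),cv2.COLOR_BGR2GRAY).astype(float)
s=env.state();s["tcp_rot"]=np.array([np.pi,0,s["tcp_rot"][2]]);R=Ro.from_euler("xyz",s["tcp_rot"]).as_matrix()
f=lambda u,v,z=12:(R.T@(wunproj((u,v),z,s)-s["eef_pos"]))
for lo,hi in((296,307),(347,360)):
  P=[]
  for v in range(176,224):
    w=np.clip(235-g[v,lo:hi],0,None)**2
    if w.sum()>50: P.append(f((w*np.arange(lo,hi)).sum()/w.sum(),v)[:2])
  P=np.array(P);k=np.polyfit(P[:,0],P[:,1],1);print("line slope deg",np.degrees(np.arctan(k[0])),"y at 40",np.polyval(k,40),len(P))
b=cv2.imread("pics/w7.png")[:,:,0].astype(float)
P=[]
for u in list(range(270,315))+list(range(340,398)):
    c=b[158:180,u];d=np.diff(c);i=np.argmax(d);w=np.clip(d[max(0,i-1):i+2],0,None);P.append(f(u,158+.5+max(0,i-1)+(w*np.arange(len(w))).sum()/w.sum())[:2])
P=np.array(P);k=np.polyfit(P[:,1],P[:,0],1);r=P[:,0]-np.polyval(k,P[:,1]);m=abs(r)<1;k=np.polyfit(P[m,1],P[m,0],1);print("rear edge deg",-np.degrees(np.arctan(k[0])),k[1],m.sum())
# hub rear edge top
P=[]
for u in list(range(293,316))+list(range(336,360)):
    c=g[240:258,u];d=np.abs(np.diff(c));i=np.argmax(d);P.append(f(u,240.5+i,s["eef_pos"][2]+31.7)[:2])
P=np.array(P);k=np.polyfit(P[:,1],P[:,0],1);print("hub rear deg",-np.degrees(np.arctan(k[0])),k[1])
E
```

```text
line slope deg 0.47155635600937057 y at 40 -14.953484243598913 48
line slope deg 0.5407792469261091 y at 40 17.414053742964477 48
rear edge deg 0.636840060360864 57.0229834619113 103
hub rear deg 0.3221142279472789 31.593888128803812
```

```bash
python3 -m pendant '[0,0.0012,0.04,0.0014,1,0,0,0.04,0,1,0,0,0.025,0,1,0,0,0.012,0,1,0,0,0,0,1,0,0,0,0,1]'; python3 -m pendant '[0,0,0.0025,0,1,0,0,0.0025,0,1,0,0,0,0,1]'
```

```text
t: 16.7
eef_pos: [514.2, -83.2, 23.8]
tcp_rot: [3.142, 0.001, 2.959]
ft_force: [0.5, -0.0, -2.3]
opening: 0.315
t: 17.08
eef_pos: [514.1, -83.1, 21.5]
tcp_rot: [3.142, 0.0, 2.959]
ft_force: [-0.1, -0.4, -2.8]
opening: 0.314
```

```bash
python3 -m pendant '[0,0,0.0025,0,1,0,0,0,0,1,0,0,0,0,1]'; python3 -m pendant '[0,0,0.0015,0,1,0,0,0,0,1,0,0,0,0,1]'
```

```text
t: 17.45
eef_pos: [514.0, -83.1, 20.5]
tcp_rot: [3.142, -0.0, 2.959]
ft_force: [0.2, 0.7, -2.1]
opening: 0.313
t: 17.82
eef_pos: [514.1, -83.1, 20.3]
tcp_rot: [3.142, 0.0, 2.959]
ft_force: [-1.9, 0.1, 4.9]
opening: 0.313
```

```bash
python3 -m pendant '[-0.02,0,0,0,1,-0.02,0,0,0,1,-0.02,0,0,0,1,-0.01,0,0,0,1,0,0,0,0,1,0,0,0,0,1]'; python3 -m pendant '[-0.0075,0,0,0,1,-0.0075,0,0,0,1,-0.0075,0,0,0,1,0,0,0,0,1,0,0,0,0,1]'
python3 - <<'E'
from h import *
import cv2
delta([578,-95,20])
im=env.read_camera("side");cv2.imwrite("pics/s8.png",cv2.resize(im[180:340,280:460,::-1],None,fx=3.6,fy=3.6))
im=env.read_camera("top");cv2.imwrite("pics/t8.png",cv2.resize(im[140:240,320:430,::-1],None,fx=5,fy=5))
E
```

```text
t: 18.58
eef_pos: [540.7, -87.9, 20.3]
tcp_rot: [3.141, -0.002, 2.959]
ft_force: [-6.5, 1.3, 9.6]
opening: 0.315
t: 19.2
eef_pos: [549.2, -89.4, 20.3]
tcp_rot: [3.141, -0.002, 2.959]
ft_force: [-8.0, 1.9, 10.7]
opening: 0.321
t 19.2 tool shift mm [-29.3  -0.2   0.2] frac [-0.0733 -0.0006  0.0006] pos [549.2 -89.4  20.3] yaw 169.56 F [-8.   1.9 10.7] open 0.321
```

View pics/s8.png

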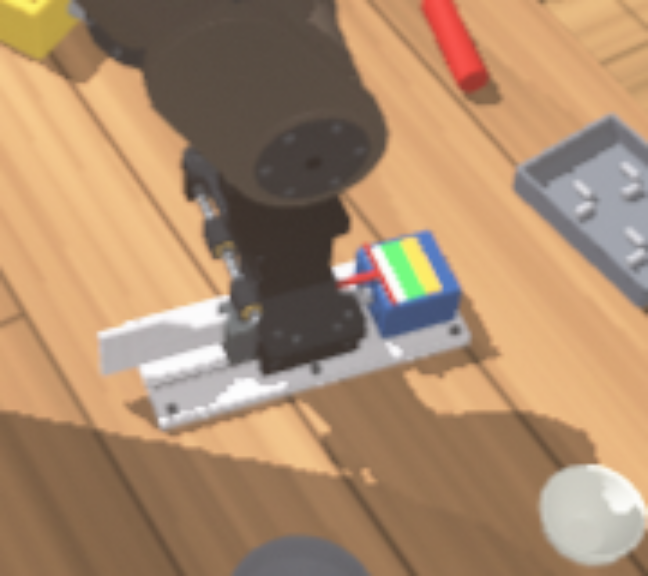

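View pics/t8.png

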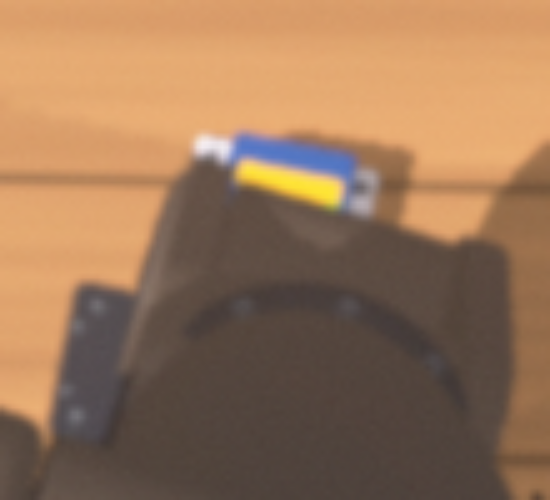

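```bash
python3 -m pendant '[0,0,-0.0015,0,1,0,0,0,0,1]'; python3 -m pendant '[-0.006,0,0,0,1,-0.006,0,0,0,1,0,0,0,0,1,0,0,0,0,1]';python3 -m pendant '[-0.006,0,0,0,1,-0.006,0,0,0,1,0,0,0,0,1,0,0,0,0,1]'
python3 - <<'E'
from h import *
import cv2
delta([578,-95,20])
im=env.read_camera("side");cv2.imwrite("pics/s9.png",cv2.resize(im[230:290,360:430,::-1],None,fx=8,fy=8,interpolation=cv2.INTER_CUBIC))
E
```

```text
t: 19.55
eef_pos: [550.4, -89.8, 20.4]
tcp_rot: [3.141, -0.0, 2.959]
ft_force: [-1.7, 0.6, -1.0]
opening: 0.315
t: 20.05
eef_pos: [554.9, -90.6, 20.3]
tcp_rot: [3.141, -0.001, 2.959]
ft_force: [-3.1, 1.4, -2.1]
opening: 0.316
t: 20.55
eef_pos: [559.5, -91.5, 20.4]
tcp_rot: [3.141, -0.001, 2.959]
ft_force: [-5.5, 0.3, -1.9]
opening: 0.312
t 20.55 tool shift mm [-18.8  -0.1   0.3] frac [-0.047  -0.0001  0.0008] pos [559.5 -91.5  20.4] yaw 169.55 F [-5.5  0.3 -1.9] open 0.312
```

View pics/s9.png

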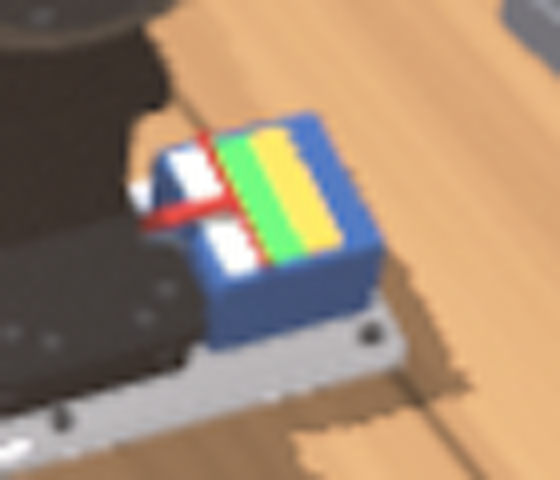

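```bash
python3 -m pendant '[-0.006,0,0,0,1,-0.005,0,0,0,1,-0.005,0,0.0006,0,1,-0.004,0,0,0,1,0,0,0,0,1,0,0,0,0,1,0,0,0,0,1]'
python3 - <<'E'
from h import *
import cv2
delta([578,-95,20])
im=env.read_camera("side");cv2.imwrite("pics/s10.png",cv2.resize(im[230:290,360:430,::-1],None,fx=8,fy=8,interpolation=cv2.INTER_CUBIC))
cv2.imwrite("pics/s10f.png",im[:,:,::-1])
im=env.read_camera("wrist");cv2.imwrite("pics/w10.png",im[:,:,::-1])
E
```

```text
t: 21.48
eef_pos: [566.5, -92.8, 20.4]
tcp_rot: [3.141, -0.003, 2.959]
ft_force: [-11.1, 0.9, 4.3]
opening: 0.314
t 21.48 tool shift mm [-11.7  -0.1   0.3] frac [-0.0292 -0.0002  0.0009] pos [566.5 -92.8  20.4] yaw 169.55 F [-11.1   0.9   4.3] open 0.314
```

View pics/s10.png

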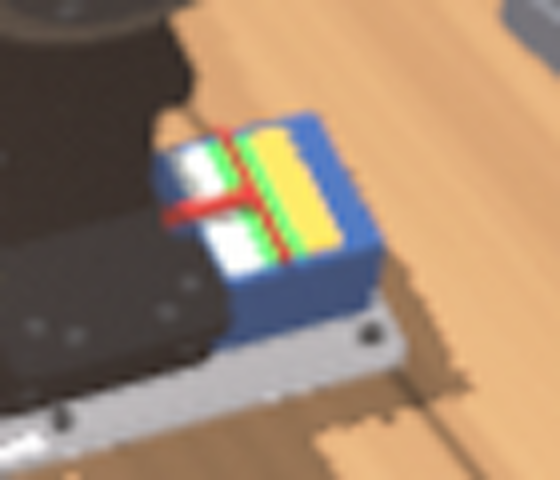

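View pics/s10f.png

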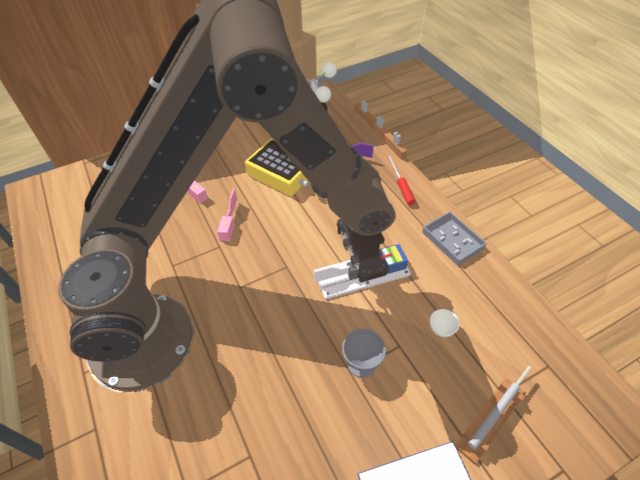

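View pics/w10.png

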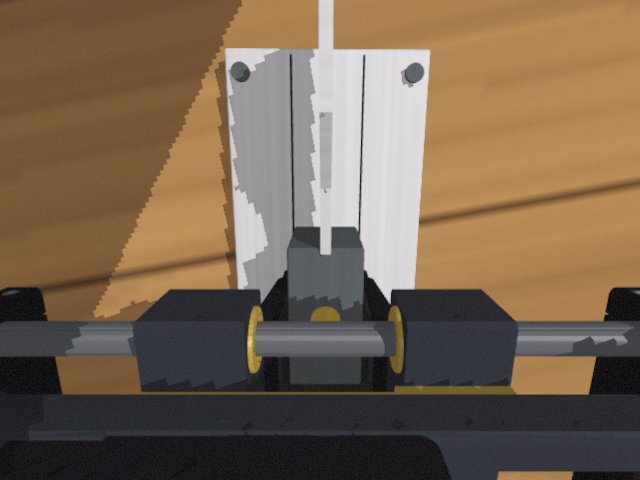

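```bash
python3 -m pendant '[0,0,0,0,1,0,0,0,0,1,0,0,0,0,1,0,0,0,0,1,0,0,0,0,1,0,0,0,0,1]'
python3 - <<'E'
from h import *
import cv2
im=env.read_camera("side");cv2.imwrite("pics/s11.png",cv2.resize(im[230:290,360:430,::-1],None,fx=5,fy=5,interpolation=cv2.INTER_CUBIC))
im=env.read_camera("top");cv2.imwrite("pics/t11.png",im[:,:,::-1])
print(env.landmark_of("lid_tab","top"));h=np.array([614.5,394,65])
for n in("funnel","barometer","cup"):print(n,env.landmark_of(n,"top")[:1])
for e in env.landmark_of("lid_tab","top"):
  p=np.array(e["xyz"])-h;print(np.degrees(np.arctan2(p[2],np.hypot(*p[:2])))-2.3)
E
```

```text
t: 22.32
eef_pos: [566.5, -92.8, 20.4]
tcp_rot: [3.141, -0.003, 2.959]
ft_force: [-11.8, 1.1, 4.8]
opening: 0.315
[{'xyz': [538.9, 351.6, 220.5], 'confidence': 0.58}, {'xyz': [662.5, -325.0, 3.9], 'confidence': 0.45}]
funnel [{'xyz': [443.8, -314.9, 4.7], 'confidence': 0.8}]
barometer [{'xyz': [678.5, 117.1, -0.5], 'confidence': 0.87}]
cup []
58.56398608620423
-7.14653966539389
```

View pics/t11.png

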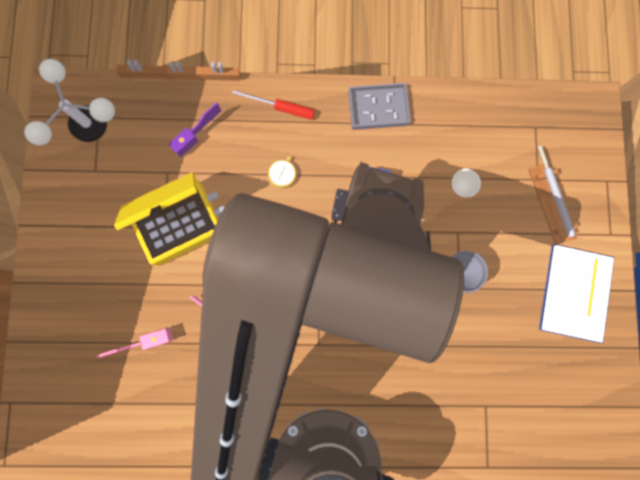

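View pics/s11.png

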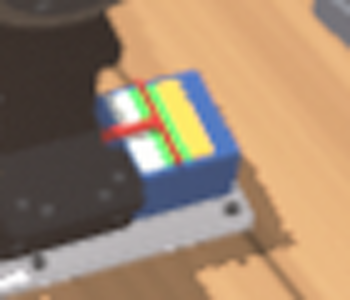

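```bash
python3 -c "
from cell import env
print(env.job_done())"
```

```text
the job is handed in; nothing more can be done
None
```

I handed the job in at about 22.6 s with the lid standing near 60° and the arm still holding the vane tail pressed on the sprung pad.

- **Lid:** I pinched the tab and swung it along its arc. Arm kinematics put it at 60.4°, and after release the pictures agree with about 60° (58.6° from the network's tab point, which is only good to about 4 mm).
- **Vane tail:** I picked the dark steel hub and left the pink and purple look-alikes alone. I set it down on the jig's bed between the black lines, with yaw within about 0.5° of the bed lines and the centre within about 1 mm. Then I pushed it onto the pad.
- **Push:** The red pointer sits in the middle of the green band, about 0.02 m in, and was steady over the last 0.8 s. The wrist reads 11–12 N along the push, which includes a little bed friction. It also reads a light downward press of about 7 N on the bed.
- **Other items:** The funnel and barometer show no shift beyond measurement error. The network missed the cup in the last top picture, but by eye it is at the same pixels as at the start.
- **Not checked directly:** The gripper hid the pad's face, so I judged "square and centred" from the bed lines and the hub in the wrist camera.

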